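# Unlock the chisel drawer with its key

## Robot

A 6-joint arm with a two-finger parallel gripper is mounted at the origin on the work surface. World frame = base frame: x ahead of the robot, y to its left, z up, the work surface at z = 0. Lengths are in m, angles in rad, forces in N, time in s.
With the tool pointing down it reaches from about 0.3 to 0.75 m from the base axis. Payload 8.5 kg.
Tool frame: the origin (TCP) lies on the centre line of the jaws, within the pads' length; the fingertips stand manip.tip_extent ahead of it and the grasp point (between the pads) lies 5 mm behind it (manip.tip_extent is the distance from the TCP to the fingertips, in m); z points along the fingers, y is the line along which they close (so a half turn about z gives the same grasp; the last joint's range is limited). The gripper opens to 88 mm and grips with 3 to 60 N. Pads are 18 mm wide; open, the fingers measure 123 mm over their backs; the gripper's body (75 mm by 187 mm) begins 45 mm behind the grasp point.
Start: joints at [-1.383, 0.381, 1.297, -0, 1.464, -0.215], TCP at [0.216, -0.506, 0.253] pointing down, gripper open.
Joint ranges: [-3.11, 3.11], [-0.89, 2.33], [0.22, 2.48], [-1.42, 4.56], [0.17, 2.85], [-2.88, 2.88]. Speed limits (rad/s): [2.39, 2.39, 3.14, 3.14, 3.14, 3.14].

## Interface

Orientations are given as a unit quaternion [x, y, z, w].
In Python, from workcell import manip gives the robot as it stands.
- The arm moves only by the tool send_rows, never from a script. Its argument "increments" is a list of rows, each an object of numbers: "tx", "ty", "tz": the shift along the world's x, y, z normalised to -1 to 1, where 1 is 0.1 m; "yaw": the turn about the world's z normalised to -1 to 1, where 1 is 45 degrees; "claw": the gripper's target within -1 to 1 (fully open at 1, half-way at 0, shut at -1). In form: [{"tx": .., "ty": .., "tz": .., "yaw": .., "claw": ..}, ...]. A call has 1 to 20 rows; each row is the pose to reach, as a shift and turn from the pose commanded when the call began; what a row does not reach only later rows make up. A row lasts 1/8 s, in which the tool goes at most 62.5 mm and 10.7 degrees, less where a joint would pass 70% of its speed; a pose out of reach is approached as far as the arm can. A call with a number of a shift or a turn outside -1 to 1 is refused whole. A call with a gripper value outside its range is refused whole. The fingers move at their own pace and stop on an object; "squeeze" is the grip in N (left out, the last holds). Time passes only in rows, so rows that repeat a pose let the fingers close. It gives the time, the measured TCP pose, the force, the opening and the grip force at its end, in the units of the state.
- manip.read_state(): the state, without advancing time (a new reading comes with each control period).
- manip.camera(name): name is "side" or "top" or "wrist"; returns the picture (480x640x3 uint8, blue, green, red); there is no depth.
- manip.get_calibration(name): a dict with "mtx" (3x3 intrinsics, pixels), "view" (4x4, takes a point from world to camera coordinates). Camera axes: x right, y up, looking along -z (the intrinsics and any distortion apply to the point x, -y, -z); pixel columns grow to the right and rows downward; lengths in m; the calibration is good to about 2 mm. A picture is of the moment at which its call begins: read the wrist's pose just before it. get_calibration takes no time and is no camera call; for the wrist camera it gives the pose at the moment of the call.
- manip.finish_job(): hands the job in; it is judged then, once.
Trained networks look in the newest picture that a camera, given by its name, has taken for a name from the list of things; names that differ only in an ending like _2 or _b are one class to them, and where a whole thing is asked for, a point or a joint stands for the part that bears it (a point fixed in the world has none). Each returns a list of dicts, best first, with "score" (0 to 1); they miss things now and then, are a little off and sometimes report something else, mostly with a low value. They report only what shows in the picture. A call takes as long as a camera call. They do not tell look-alikes from the thing itself.
- manip.look_for(target, camera): "bbox" ([left, top, width, height] in pixels, round what is visible of it).
- manip.regions_of(target, camera): "pixels" (480x640 bool, what is visible of it) and "bbox" ([left, top, width, height] in pixels, round what is visible of it).
The state is a dict: "time_s": time; "q": joint angles; "joint_velocities": joint speeds; "joint_efforts": joint torques, N m; "ee_pos": TCP position; "ee_rot": TCP orientation; "ft_force": force on the tool from outside, world axes, zero at the start; "torque": the same for the moment, N m; "width": finger opening in m; "gripper_force": force on a finger pad.
Only numpy, scipy, OpenCV 4.12 (cv2) and the standard library are available. Lean on these libraries where they do the work, as an engineer would, in place of code of your own. Each camera call takes 0.05 s, during which the arm holds its last target. There are 200 camera calls.

## Task

Take the flat-handled drawer key out of the wooden rack, push it fully home in the lock on top of the green tool box (feel for the slot inside, which you cannot see) and turn it clockwise until the bolt lets go and the drawer springs open. Leave the key fully home in the lock, let go of everything, and leave the other two tools in the rack, the tin on the box and the plywood offcut where they are.

Things in the scene. Friction and masses are not known exactly. Their poses are not given: they have to be found in the camera images.
- lockbox: Green steel tool box, 200 mm deep (x) by 220 wide (y), 100 high, immovable; origin at the centre of its underside, drawer front faces its -x. On top, 40 mm from its centre towards the drawer, an aluminium lock housing 54 mm square stands 8 mm proud, with a round keyhole. Inside, a barrel with a hidden slot that at the start lies at an unknown angle, up to 35 degrees either way from the box's x axis.
- lock_mouth (a point): Centre of the keyhole's mouth, 108 mm above the table; axes as the box's. Vertical round bore, 18 mm across, 3 mm chamfer, 28 mm deep; at its bottom the barrel's face with the hidden slot, 16.5 x 8.5, 20 deep. The key drops in, either way round, when within about 6 degrees of the slot; else it rests on the face, tip 28 mm below the mouth. Barrel friction 0.08 N m: light pushes do not turn it.
- lock_home (a point): Point on the lock's axis 46 mm below the keyhole's mouth, where the key's tip is when fully home (18 mm below the barrel's face); axes as the box's. Turned clockwise from above, the barrel draws the bolt when its slot is about 70 degrees clockwise of the box's x axis (35 to 105 degrees from where it was found); stops at 100 degrees clockwise and 40 the other way.
- drawer (a joint): How far the drawer is out, m: 0 shut (up to about 2 mm of play), 0.05 fully sprung open, towards the box's -x. A spring of about 4 N pushes it out by itself once the bolt is drawn. Its front is 214 mm wide, top edge 92 mm above the table.
- key: Steel drawer key upright in one of the rack's holes, 0.2 kg, 121 mm long. Origin at its tip, z up, x along the width of handle and blade. Upwards: flat blade 14.5 mm wide (x), 6 thick (y), 18 long, lowest 4 mm narrower; round shank 16 mm across up to 76, with a 22 mm collar at 72 to 76; flat plate handle with a dark round eye, 52 wide (x), 10 thick (y), from 76 to 121. It stands by itself in the lock when let go.
- key_grip (a point): Middle of the key's flat handle, 100 mm above its tip; axes as the key's. Grip it across the 10 mm thickness (along its y).
- rack: Wooden rack block 70 mm (its x) by 240 mm (its y), 50 mm high, fixed; origin at the centre of its underside. Three vertical 18 mm holes right through it, 75 mm apart along its y, the middle one at its centre; they hold the key and two other tools, in any order, points on the table.
- chuck_key: Another tool in the rack, to be left alone: dark chuck key with a round crossbar 12 mm thick and 76 mm long, 94 mm high; origin at its lower end.
- file: Another tool in the rack, to be left alone: file with a round bulbous wooden handle, 34 mm across, 118 mm high; origin at its lower end.
- tin: Tin, 60 mm across and 55 mm high, standing on top of the tool box near a rear corner; origin at the centre of its underside. Leave alone.
- offcut: Plywood offcut 50 x 110 x 18 mm lying in front of the rack; origin at the centre of its underside. Leave alone.
Mind the look-alikes: they are no part of the job. Leave any pink look-alike of the key alone.

How it is judged:
On the way:
1. the key is fully home in the lock while the drawer is still shut (horizontal distance between key and lock_home below 0.004 m and z of key in the frame of lock_home below 0.005 m and value of joint drawer below 0.004 m), for 0.1 s.
At the end, for the whole second after the job is handed in: The drawer has sprung out by more than 35 mm; the key stands at rest in the lock, upright within 7 degrees, its tip within 5 mm of the lock's axis and no more than 8 mm above fully home (value of joint drawer above 0.035 m and horizontal distance between key and lock_home below 0.005 m and z of key in the frame of lock_home below 0.008 m and angle between key's own z axis and vertical below 0.12 rad and linear speed of key below 0.02 m/s); the robot touches nothing.
It fails at once if another tool in the rack, the tin or the offcut is moved by more than 40 mm (distance of any of chuck_key, file, tin, offcut from where it was at the start of the episode above 0.04 m).
It also fails if it takes over 58 s, if anything falls off the work surface, if the arm or the gripper's body presses on something with over 40 N, if the wrist force passes 120 N, or if a joint passes its speed limit or range.

## Working session

There is one attempt and no reset: what is moved stays moved. The work goes in short steps, Python scripts to look and compute and a tool call to move; the robot and the scene stay as the last step left them, time stands still between calls to the robot, and variables do not carry over. Pictures are saved under pics/ and viewed, at most 11 in all, crops included, and the job is handed in when it is done.

Besides the shell and the picture viewer there is one more tool, called in YAML: its name, and indented under it one key for each argument. send_rows: Moves the arm, as the interface text tells. Its arguments: {"type":"object","properties":{"increments":{"type":"array"},"squeeze":{"type":"number"}},"required":["increments"]}

```bash
mkdir -p pics; python3 - <<'E'
from workcell import manip
import cv2,numpy as np
print(manip.tip_extent, manip.read_state())
for c in("top","side"):
    cv2.imwrite(f"pics/{c}0.png",manip.camera(c)); k=manip.get_calibration(c);print(c,np.round(k["mtx"],1).tolist(),np.round(k["view"],4).tolist(),k.keys())
    for t in("key","lockbox","rack","chuck_key","file","tin","offcut","lock_mouth"):
        print(t,[(d["bbox"],round(d["score"],2)) for d in manip.look_for(t,c)][:3])
E
```

```text
0.014 {'time_s': 0.0, 'q': array([-1.38329680e+00,  3.81179636e-01,  1.29824466e+00, -4.74093795e-06,
        1.46358710e+00, -2.15299961e-01]), 'joint_velocities': array([-0.00053039,  0.00060972,  0.00069096,  0.0007601 , -0.00129261,
        0.00013144]), 'joint_efforts': array([ 2.20067523e-04, -4.37928700e+01, -2.24556327e+01,  7.13347946e-02,
        3.52383906e-02, -9.91467141e-05]), 'ee_pos': array([ 0.21554537, -0.50572571,  0.25215197]), 'ee_rot': array([ 9.79787234e-01,  2.00041176e-01,  7.50369243e-06, -7.09338713e-04]), 'ft_force': array([-0.2655602 ,  0.0678445 ,  0.18180199]), 'torque': array([0.02035473, 0.00901065, 0.00111817]), 'gripper_force': 0.0, 'width': 0.08845235841604038}
top [[510.2, 0.0, 316.7], [0.0, 510.2, 238.1], [0.0, 0.0, 1.0]] [[-0.0261, -0.9996, 0.012, -0.0952], [0.9958, -0.025, 0.0885, -0.4827], [-0.0882, 0.0142, 0.996, -0.9648], [0.0, 0.0, 0.0, 1.0]] dict_keys(['mtx', 'view'])
key [([446.1, 305.8, 29.3, 22.7], 0.9), ([434.4, 175.5, 33.8, 17.4], 0.64), ([417.8, 235.2, 36.2, 7.1], 0.62)]
lockbox [([76.2, 183.7, 153.3, 134.5], 0.58), ([343.4, 228.2, 1
[... 381 characters left out ...]
7], [0.0, 534.2, 243.7], [0.0, 0.0, 1.0]] [[-0.9052, -0.4248, -0.0129, 0.3715], [0.3108, -0.6823, 0.6617, -0.2754], [-0.2899, 0.595, 0.7496, -0.7829], [0.0, 0.0, 0.0, 1.0]] dict_keys(['mtx', 'view'])
key [([358.6, 146.9, 9.4, 40.2], 0.8), ([382.7, 128.2, 35.6, 49.3], 0.78), ([113.9, 300.2, 221.6, 179.8], 0.39)]
lockbox []
rack [([313.6, 168.2, 69.5, 105.0], 0.59)]
chuck_key [([318.9, 217.1, 43.6, 21.9], 0.91), ([263.8, 341.9, 44.5, 57.2], 0.25)]
file [([342.7, 178.6, 14.8, 31.6], 0.78)]
tin [([263.7, 341.1, 43.5, 59.9], 0.83)]
offcut [([367.9, 226.9, 39.8, 49.0], 0.77)]
lock_mouth [([114.4, 300.2, 219.5, 177.9], 0.76), ([113.7, 303.4, 106.1, 107.2], 0.73), ([344.3, 177.1, 13.4, 34.0], 0.38)]
```

View pics/top0.png

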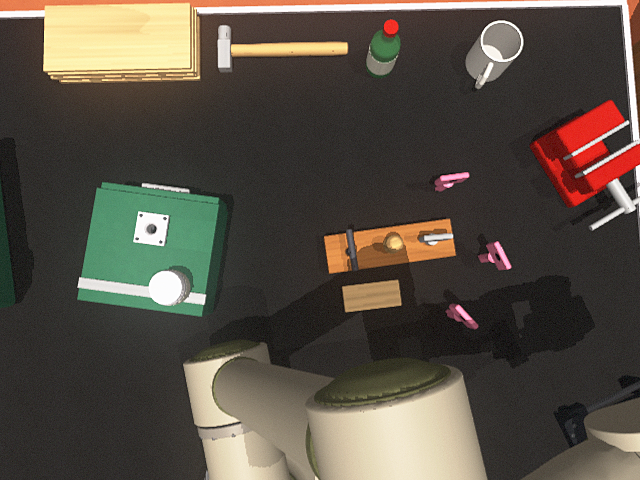

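View pics/side0.png

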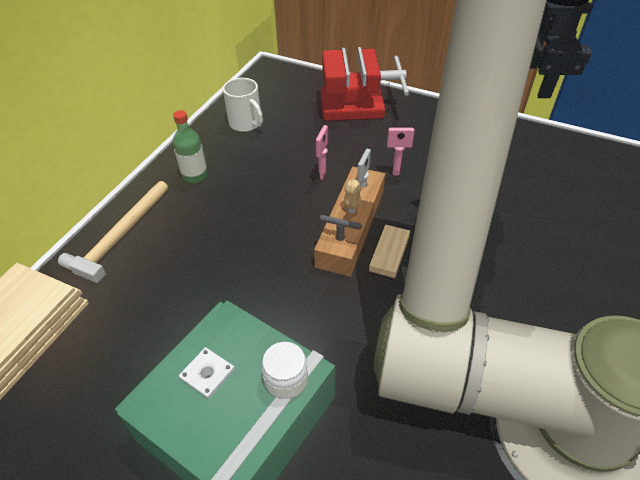

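The top view shows the steel key in the rack at about (435,238), the file at (395,242) and the chuck key at (351,250). The keyhole is at (151,229), and the drawer front faces the top of the image (world +x). In the side view the key is at (364,165) and the keyhole at (207,372). The three pink keys are look-alikes.

```bash
cat > h.py <<'E'
from workcell import manip
import cv2,numpy as np
def ray(c,uv,cal=None):
    k=cal or manip.get_calibration(c); V=np.array(k["view"]);R,t=V[:3,:3],V[:3,3]
    d=np.linalg.inv(k["mtx"])@[uv[0],uv[1],1]; d=R.T@(d*[1,-1,-1]); return -R.T@t,d
def onz(c,uv,z,cal=None):
    o,d=ray(c,uv,cal); return o+d*(z-o[2])/d[2]
def proj(c,p,cal=None):
    k=cal or manip.get_calibration(c);V=np.array(k["view"]);q=V[:3,:3]@p+V[:3,3];q=k["mtx"]@(q*[1,-1,-1]);return q[:2]/q[2]
E
python3 - <<'E'
from h import *
for n,uv,z in[("hole",(151.5,229),.108),("keytop",(435,238),.121),("keycyl",(435,238),.1),("file",(395,242),.1),("chuck",(351,248),.09),("pinkA",(453,181),.121),("pinkB",(495,255),.121),
 ("rackTL",(325,237),.05),("rackTR",(451,219.5),.05),("rackBR",(455,254),.05),("boxTL",(100,188),.1),("boxTR",(220,198),.1),("hTL",(137,212),.108),("hTR",(170,214),.108),("hBR",(166,246),.108),("hBL",(134,244),.108)]:
    print(n,np.round(onz("top",uv,z),4))
print("hole side",onz("side",(207,372),.108),"key side",onz("side",(364,165),.1))
cv2.imwrite("pics/crop.png",np.hstack([cv2.resize(cv2.imread("pics/top0.png")[210:270,400:470],None,fx=6,fy=6,interpolation=2),cv2.resize(cv2.imread("pics/side0.png")[140:200,340:400],None,fx=6,fy=6,interpolation=2)]))
E
```

```text
hole [0.4958 0.184  0.108 ]
keytop [ 0.4663 -0.3124  0.121 ]
keycyl [ 0.468  -0.3176  0.1   ]
file [ 0.4627 -0.2458  0.1   ]
chuck [ 0.4546 -0.1678  0.09  ]
pinkA [ 0.5663 -0.349   0.121 ]
pinkB [ 0.434  -0.4158  0.121 ]
rackTL [ 0.4793 -0.1228  0.05  ]
rackTR [ 0.5065 -0.362   0.05  ]
rackBR [ 0.4411 -0.3663  0.05  ]
boxTL [0.5727 0.2783 0.1   ]
boxTR [0.5495 0.0646 0.1   ]
hTL [0.5266 0.2096 0.108 ]
hTR [0.5216 0.1516 0.108 ]
hBR [0.4651 0.1586 0.108 ]
hBL [0.4701 0.2146 0.108 ]
hole side [0.49612672 0.18577222 0.108     ] key side [ 0.4673827  -0.31676949  0.1       ]
```

View pics/crop.png

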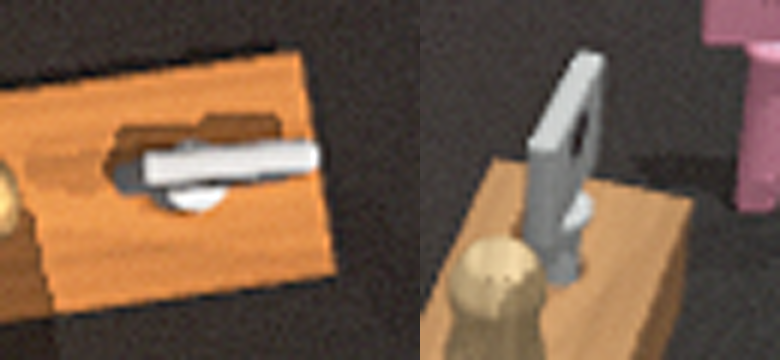

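send_rows:
  increments:
    - {"tx": 0.9,"ty": 0.65,"tz": 0.2,"yaw": 0.5,"claw": 1}
    - {"tx": 0.9,"ty": 0.65,"tz": 0.2,"yaw": 0.5,"claw": 1}
    - {"tx": 0.9,"ty": 0.65,"tz": 0.2,"yaw": 0.5,"claw": 1}

```text
time_s: 1.27
ee_pos: [0.3077, -0.4394, 0.2737]
ee_rot: [0.921, 0.39, 0.0, 0.001]
ft_force: [-0.1, 0.1, -0.5]
width: 0.0883
gripper_force: 0.0
```

send_rows:
  increments:
    - {"tx": 0.9,"ty": 0.65,"tz": 0,"yaw": 0.5,"claw": 1}
    - {"tx": 0.9,"ty": 0.65,"tz": 0,"yaw": 0.5,"claw": 1}
    - {"tx": 0.9,"ty": 0.65,"tz": 0,"yaw": 0.5,"claw": 1}

```text
time_s: 1.65
ee_pos: [0.3969, -0.3748, 0.2725]
ee_rot: [0.828, 0.561, 0.0, -0.0]
ft_force: [-0.0, -0.6, -1.2]
width: 0.0879
gripper_force: 0.0
```

send_rows:
  increments:
    - {"tx": 0.6,"ty": 0.58,"tz": 0,"yaw": 0.5,"claw": 1}
    - {"tx": 0.6,"ty": 0.58,"tz": 0,"yaw": 0.5,"claw": 1}
    - {"tx": 0.6,"ty": 0.58,"tz": 0,"yaw": 0.5,"claw": 1}
    - {"tx": 0.6,"ty": 0.58,"tz": 0,"yaw": 0.5,"claw": 1}

```text
time_s: 2.15
ee_pos: [0.4546, -0.3193, 0.2726]
ee_rot: [0.705, 0.709, -0.0, -0.0]
ft_force: [0.4, 0.7, -1.4]
width: 0.0883
gripper_force: 0.0
```

```bash
python3 - <<'E'
from h import *
from scipy.spatial.transform import Rotation as R
s=manip.read_state(); print(s["ee_pos"],R.from_quat(s["ee_rot"]).as_matrix()[:,1],s["time_s"])
cal=manip.get_calibration("wrist"); im=manip.camera("wrist");cv2.imwrite("pics/w1.png",im)
import pickle;pickle.dump(cal,open("w1.pkl","wb"))
print(proj("wrist",np.array([.468,-.319,.121]),cal))
for d in manip.regions_of("key","wrist"):
    m=d["pixels"]; print(d["score"],d["bbox"])
E
```

```text
[ 0.45456829 -0.31932255  0.27259275] [ 9.99989512e-01  4.55600386e-03 -4.66747019e-04] 2.15
[338.26918874 222.01745604]
0.85 [269.6, 278.4, 54.2, 72.9]
0.77 [426.8, 217.0, 47.7, 65.8]
0.67 [322.5, 178.0, 28.1, 73.9]
0.66 [147.9, 220.4, 66.5, 63.0]
```

View pics/w1.png

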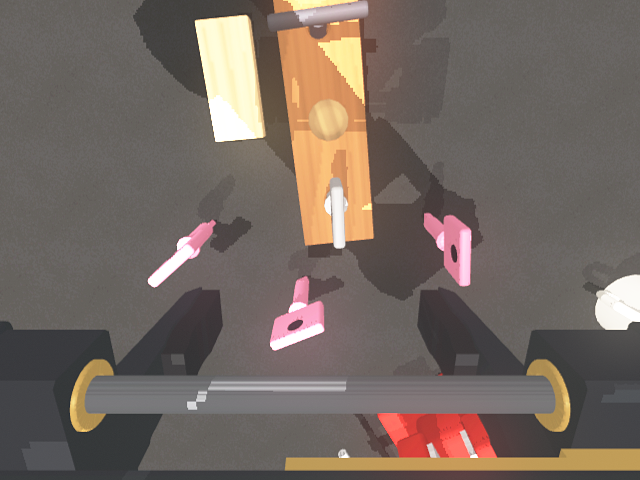

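```bash
python3 - <<'E'
from h import *
import pickle
cal=pickle.load(open("w1.pkl","rb")); im=cv2.imread("pics/w1.png")
hsv=cv2.cvtColor(im,cv2.COLOR_BGR2HSV)
m=((hsv[...,1]<40)&(hsv[...,2]>185)).astype(np.uint8); m[:170]=0;m[260:]=0;m[:,:315]=0;m[:,365:]=0
ys,xs=np.nonzero(m); print(len(xs),xs.min(),xs.max(),ys.min(),ys.max())
for y in range(ys.min(),ys.max()+1,6): r=xs[ys==y]; print(y,r.min() if len(r) else None,r.max() if len(r) else None)
P=[onz("wrist",uv,.121,cal) for uv in((333.5,193),(338.7,246))]
for a in [(336,192),(339.5,246)]: print(onz("wrist",a,.121,cal))
for a in [(150,283),(213,224),(275,345),(322,328),(427,218),(466,280)]: print("pink",onz("wrist",a,.121,cal))
E
```

```text
869 324 347 180 247
180 330 330
186 333 341
192 331 342
198 327 345
204 324 347
210 326 345
216 333 343
222 333 343
228 333 343
234 333 344
240 333 344
246 334 344
[ 0.46570828 -0.2947178   0.121     ]
[ 0.46944805 -0.33936961  0.121     ]
pink [ 0.31038844 -0.37358311  0.121     ]
pink [ 0.36802856 -0.32123756  0.121     ]
pink [ 0.41380188 -0.43432898  0.121     ]
pink [ 0.45579529 -0.41649793  0.121     ]
pink [ 0.5383682 -0.3152599  0.121    ]
pink [ 0.57649768 -0.36922092  0.121     ]
```

send_rows:
  increments:
    - {"tx": 0.125,"ty": 0.01,"tz": -0.5,"yaw": 0.078,"claw": 1}
    - {"tx": 0.125,"ty": 0.01,"tz": -1,"yaw": 0.078,"claw": 1}
    - {"tx": 0.125,"ty": 0.01,"tz": -1,"yaw": 0.078,"claw": 1}
    - {"tx": 0.125,"ty": 0.01,"tz": -1,"yaw": 0.078,"claw": 1}

```text
time_s: 2.75
ee_pos: [0.4684, -0.318, 0.1747]
ee_rot: [0.682, 0.731, -0.0, 0.001]
ft_force: [-0.0, -0.3, -0.4]
width: 0.0883
gripper_force: 0.0
```

```bash
python3 - <<'E'
from h import *
s=manip.read_state();print(s["ee_pos"],s["ee_rot"],s["ft_force"])
cv2.imwrite("pics/w2.png",manip.camera("wrist"))
E
```

```text
[ 0.46835136 -0.31804421  0.17471958] [ 6.82003164e-01  7.31347897e-01 -1.21219078e-04  1.38692026e-03] [-0.00243049 -0.32752077 -0.35661166]
```

View pics/w2.png

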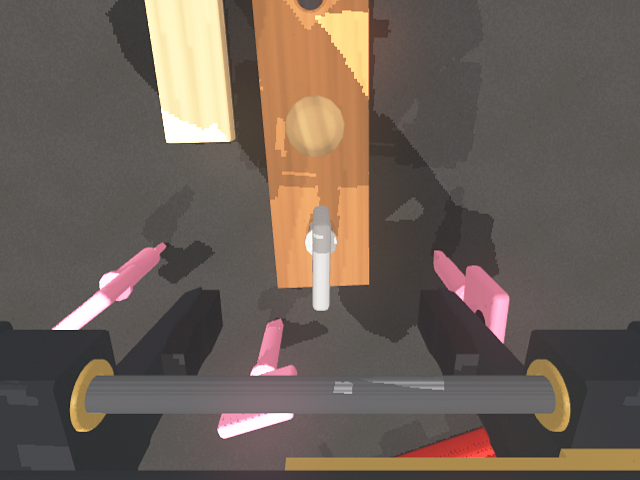

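The key is upright and aligned at column 321, midway between the fingers. I'll narrow the opening, to keep clear of the pink key on the right, and descend.

send_rows:
  increments:
    - {"tz": -0.1,"claw": -0.1}
    - {"tz": -0.2,"claw": -0.1}
    - {"tz": -0.3,"claw": -0.1}
    - {"tz": -0.55,"claw": -0.1}
    - {"tz": -0.8,"claw": -0.1}
    - {"tz": -0.8,"claw": -0.1}
    - {"tz": -0.8,"claw": -1}
    - {"tz": -0.8,"claw": -1}
    - {"tz": -0.8,"claw": -1}
    - {"tz": -0.8,"claw": -1}
    - {"tz": -0.8,"claw": -1}
  squeeze: 40

```text
invalid input
```

send_rows:
  increments:
    - {"tx": 0,"ty": 0,"tz": -0.1,"yaw": 0,"claw": -0.1}
    - {"tx": 0,"ty": 0,"tz": -0.3,"yaw": 0,"claw": -0.1}
    - {"tx": 0,"ty": 0,"tz": -0.55,"yaw": 0,"claw": -0.1}
    - {"tx": 0,"ty": 0,"tz": -0.8,"yaw": 0,"claw": -0.1}
    - {"tx": 0,"ty": 0,"tz": -0.8,"yaw": 0,"claw": -0.1}
    - {"tx": 0,"ty": 0,"tz": -0.8,"yaw": 0,"claw": -1}
    - {"tx": 0,"ty": 0,"tz": -0.8,"yaw": 0,"claw": -1}
    - {"tx": 0,"ty": 0,"tz": -0.8,"yaw": 0,"claw": -1}
    - {"tx": 0,"ty": 0,"tz": -0.8,"yaw": 0,"claw": -1}
    - {"tx": 0,"ty": 0,"tz": -0.8,"yaw": 0,"claw": -1}
  squeeze: 40

```text
time_s: 4.05
ee_pos: [0.4684, -0.3172, 0.0933]
ee_rot: [0.681, 0.732, 0.0, 0.001]
ft_force: [0.7, 1.0, 4.8]
width: 0.0098
gripper_force: 40.2
```

send_rows:
  increments:
    - {"tx": 0,"ty": 0,"tz": 0.3,"yaw": 0,"claw": -1}
    - {"tx": 0,"ty": 0,"tz": 0.7,"yaw": 0,"claw": -1}
    - {"tx": 0,"ty": 0,"tz": 1,"yaw": 0,"claw": -1}

```text
time_s: 4.42
ee_pos: [0.4678, -0.3168, 0.1937]
ee_rot: [0.681, 0.732, -0.0, -0.0]
ft_force: [0.2, 0.2, -2.6]
width: 0.0095
gripper_force: 40.2
```

send_rows:
  increments:
    - {"tx": 0,"ty": 0,"tz": 0.4,"yaw": 0,"claw": -1}
    - {"tx": 0.05,"ty": 0.2,"tz": 0.7,"yaw": 0.1,"claw": -1}
    - {"tx": 0.05,"ty": 0.6,"tz": 0.8,"yaw": 0.2,"claw": -1}
    - {"tx": 0.05,"ty": 1,"tz": 0.8,"yaw": 0.2,"claw": -1}

```text
time_s: 4.92
ee_pos: [0.4728, -0.2159, 0.2729]
ee_rot: [0.622, 0.783, -0.0, -0.0]
ft_force: [0.6, 0.6, -2.0]
width: 0.0096
gripper_force: 40.2
```

send_rows:
  increments:
    - {"tx": 0.03,"ty": 0.5,"tz": 0,"yaw": 0.1,"claw": -1}
    - {"tx": 0.05,"ty": 1,"tz": 0,"yaw": 0.2,"claw": -1}

```text
time_s: 5.18
ee_pos: [0.4776, -0.1154, 0.2721]
ee_rot: [0.558, 0.83, -0.0, -0.001]
ft_force: [-0.1, -0.2, -3.0]
width: 0.0095
gripper_force: 40.2
```

send_rows:
  increments:
    - {"tx": 0.03,"ty": 0.5,"tz": 0,"yaw": 0.1,"claw": -1}
    - {"tx": 0.05,"ty": 1,"tz": 0,"yaw": 0.2,"claw": -1}

```text
time_s: 5.42
ee_pos: [0.4826, -0.0154, 0.2722]
ee_rot: [0.491, 0.871, -0.0, -0.001]
ft_force: [0.7, -0.2, -2.6]
width: 0.0098
gripper_force: 40.2
```

send_rows:
  increments:
    - {"tx": 0.03,"ty": 0.5,"tz": 0,"yaw": 0.1,"claw": -1}
    - {"tx": 0.05,"ty": 1,"tz": 0,"yaw": 0.2,"claw": -1}

```text
time_s: 5.68
ee_pos: [0.4876, 0.0846, 0.2722]
ee_rot: [0.421, 0.907, -0.0, -0.001]
ft_force: [0.8, 0.0, -2.4]
width: 0.0099
gripper_force: 40.2
```

send_rows:
  increments:
    - {"tx": 0.03,"ty": 0.4,"tz": 0,"yaw": 0.1,"claw": -1}
    - {"tx": 0.06,"ty": 0.8,"tz": 0,"yaw": 0.24,"claw": -1}
    - {"tx": 0.08,"ty": 1.0,"tz": 0,"yaw": 0.24,"claw": -1}
    - {"tx": 0.08,"ty": 1.0,"tz": 0,"yaw": 0.24,"claw": -1}
    - {"tx": 0.08,"ty": 1.0,"tz": 0,"yaw": 0.24,"claw": -1}

```text
time_s: 6.3
ee_pos: [0.4959, 0.1823, 0.2724]
ee_rot: [0.335, 0.942, -0.0, -0.0]
ft_force: [0.4, 0.1, -2.6]
width: 0.0099
gripper_force: 40.2
```

```bash
python3 - <<'E'
from h import *
from scipy.spatial.transform import Rotation as R
s=manip.read_state();y=R.from_quat(s["ee_rot"]).as_matrix()[:,1];print(s["ee_pos"],np.degrees(np.arctan2(y[1],y[0])),s["ft_force"],s["q"],s["width"])
p=s["ee_pos"]
ims=[]
for c in("top","side"):
    im=manip.camera(c); cv2.imwrite(f"pics/{c}3.png",im)
    cal=manip.get_calibration(c);t=proj(c,p-[0,0,.095]);h=proj(c,np.array([.496,.185,.108]));print(c,t,h)
    a=((t+h)/2).astype(int);x0=max(a[0]-50,0);y0=max(a[1]-70,0);print(x0,y0)
    ims.append(cv2.resize(im[y0:y0+140,x0:x0+100],None,fx=4,fy=4,interpolation=2))
cv2.imwrite("pics/crop3.png",np.hstack(ims))
E
```

```text
[0.49591938 0.18233416 0.27236609] 50.86195610254376 [ 0.40268236  0.10948451 -2.56523881] [ 1.28267520e-01  3.29272337e-01  1.31918579e+00 -4.23928188e-04
  1.49422048e+00 -7.59408179e-01] 0.009924259820295751
top [139.30154018 224.37420074] [150.95025455 228.90651507]
95 156
side [199.21568109 343.80141801] [207.3873768  371.57232875]
153 287
```

View pics/crop3.png

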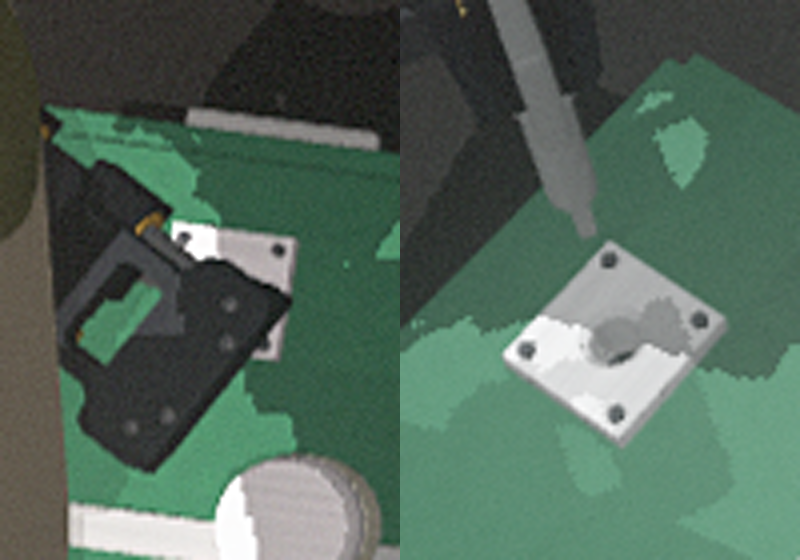

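The side view shows the blade tip at about (199.5,345), within a pixel of the prediction, and the keyhole at (206,372). I'll line up over the hole and go down gently.

send_rows:
  increments:
    - {"tx": 0,"ty": 0.027,"tz": -0.3,"yaw": 0,"claw": -1}
    - {"tx": 0,"ty": 0.027,"tz": -0.62,"yaw": 0,"claw": -1}
    - {"tx": 0,"ty": 0.027,"tz": -0.67,"yaw": 0,"claw": -1}
    - {"tx": 0,"ty": 0.027,"tz": -0.72,"yaw": 0,"claw": -1}
    - {"tx": 0,"ty": 0.027,"tz": -0.77,"yaw": 0,"claw": -1}
    - {"tx": 0,"ty": 0.027,"tz": -0.77,"yaw": 0,"claw": -1}

```text
time_s: 7.15
ee_pos: [0.4962, 0.1857, 0.1961]
ee_rot: [0.335, 0.942, 0.0, 0.0]
ft_force: [-0.8, -0.5, -1.9]
width: 0.0095
gripper_force: 40.2
```

send_rows:
  increments:
    - {"tx": 0,"ty": 0,"tz": -0.05,"yaw": 0,"claw": -1}
    - {"tx": 0,"ty": 0,"tz": -0.1,"yaw": 0,"claw": -1}
    - {"tx": 0,"ty": 0,"tz": -0.15,"yaw": 0,"claw": -1}
    - {"tx": 0,"ty": 0,"tz": -0.15,"yaw": 0,"claw": -1}

```text
time_s: 7.65
ee_pos: [0.496, 0.1857, 0.1803]
ee_rot: [0.335, 0.942, -0.0, -0.0]
ft_force: [0.1, -0.3, -3.0]
width: 0.01
gripper_force: 40.2
```

send_rows:
  increments:
    - {"tx": 0,"ty": 0,"tz": -0.03,"yaw": 0,"claw": -1}
    - {"tx": 0,"ty": 0,"tz": -0.06,"yaw": 0,"claw": -1}
    - {"tx": 0,"ty": 0,"tz": -0.08,"yaw": 0,"claw": -1}
    - {"tx": 0,"ty": 0,"tz": -0.08,"yaw": 0,"claw": -1}

```text
time_s: 8.15
ee_pos: [0.4961, 0.1858, 0.1726]
ee_rot: [0.335, 0.942, -0.0, -0.0]
ft_force: [0.5, 0.1, -2.3]
width: 0.0097
gripper_force: 40.2
```

send_rows:
  increments:
    - {"tx": 0,"ty": 0,"tz": -0.01,"yaw": 0,"claw": -1}
    - {"tx": 0,"ty": 0,"tz": -0.02,"yaw": 0,"claw": -1}
    - {"tx": 0,"ty": 0,"tz": -0.02,"yaw": 0,"claw": -1}

```text
time_s: 8.52
ee_pos: [0.4961, 0.1858, 0.1707]
ee_rot: [0.335, 0.942, 0.0, 0.0]
ft_force: [0.3, 1.1, -1.6]
width: 0.01
gripper_force: 40.2
```

send_rows:
  increments:
    - {"tx": 0,"ty": 0,"tz": -0.01,"yaw": 0,"claw": -1}
    - {"tx": 0,"ty": 0,"tz": -0.02,"yaw": 0,"claw": -1}
    - {"tx": 0,"ty": 0,"tz": -0.02,"yaw": 0,"claw": -1}

```text
time_s: 8.9
ee_pos: [0.4962, 0.1858, 0.1689]
ee_rot: [0.335, 0.942, 0.0, 0.0]
ft_force: [-0.6, 0.5, 0.1]
width: 0.0096
gripper_force: 40.2
```

send_rows:
  increments:
    - {"tx": 0,"ty": 0,"tz": -0.01,"yaw": 0,"claw": -1}
    - {"tx": 0,"ty": 0,"tz": -0.02,"yaw": 0,"claw": -1}
    - {"tx": 0,"ty": 0,"tz": -0.02,"yaw": 0,"claw": -1}

```text
time_s: 9.28
ee_pos: [0.4964, 0.1858, 0.1668]
ee_rot: [0.335, 0.942, 0.0, 0.0]
ft_force: [2.3, 0.1, 1.4]
width: 0.01
gripper_force: 40.2
```

send_rows:
  increments:
    - {"tx": 0,"ty": 0,"tz": -0.015,"yaw": 0,"claw": -1}
    - {"tx": 0,"ty": 0,"tz": -0.03,"yaw": 0,"claw": -1}
    - {"tx": 0,"ty": 0,"tz": -0.03,"yaw": 0,"claw": -1}

```text
time_s: 9.65
ee_pos: [0.4966, 0.1857, 0.1645]
ee_rot: [0.335, 0.942, 0.0, 0.001]
ft_force: [0.5, 0.2, 6.9]
width: 0.0095
gripper_force: 40.2
```

```bash
python3 - <<'E'
from h import *
s=manip.read_state();print(s["ee_pos"],s["ft_force"],s["torque"])
im=manip.camera("side");t=proj("side",np.array([.496,.185,.14]));x,y=(t-[50,60]).astype(int);print(x,y,t)
for z in(.108,.073+.072,.073+.076,.073+.121): print(z,proj("side",np.array([.4962,.1857,z])))
cv2.imwrite("pics/c4.png",cv2.resize(im[y:y+100,x:x+100],None,fx=6,fy=6,interpolation=2))
E
```

```text
[0.4965515  0.18574334 0.16446131] [0.52164075 0.21260278 6.90842985] [ 0.00275748 -0.28371496  0.08521686]
153 299 [203.22452784 359.98773641]
0.108 [206.98411897 371.93646158]
0.145 [202.12708314 358.47831131]
0.149 [201.57909381 356.9599114 ]
0.194 [195.07666843 338.94262245]
```

View pics/c4.png

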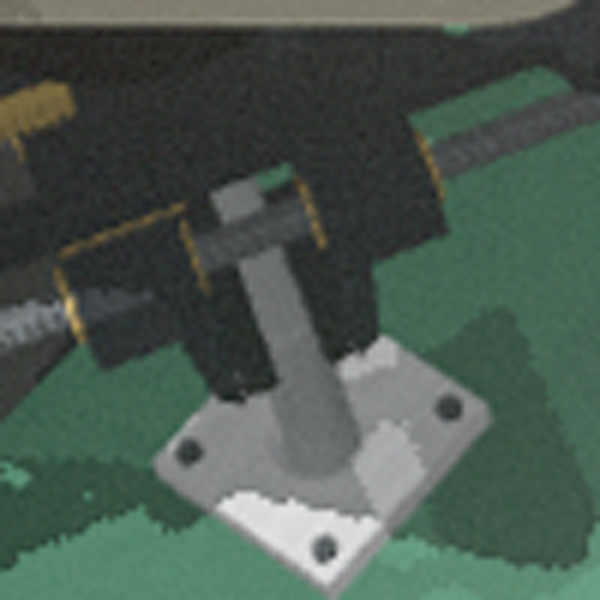

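The key has entered the barrel: the collar appears just above the housing at about (310,400) in the crop, which is deeper than the barrel face would allow. I'll keep pushing until I feel the bottom.

send_rows:
  increments:
    - {"tx": 0,"ty": 0,"tz": -0.02,"yaw": 0,"claw": -1}
    - {"tx": 0,"ty": 0,"tz": -0.04,"yaw": 0,"claw": -1}
    - {"tx": 0,"ty": 0,"tz": -0.04,"yaw": 0,"claw": -1}

```text
time_s: 10.07
ee_pos: [0.497, 0.1857, 0.1612]
ee_rot: [0.335, 0.942, 0.001, 0.002]
ft_force: [0.1, 0.2, 12.1]
width: 0.0096
gripper_force: 40.4
```

```bash
python3 - <<'E'
from h import *
from scipy.spatial.transform import Rotation as R
s=manip.read_state();Y=R.from_quat(s["ee_rot"]).as_matrix()[:,1];print(s["ee_pos"],s["ft_force"],s["torque"])
Y=np.array([Y[0],Y[1],0]);X=np.array([-Y[1],Y[0],0])
im0=manip.camera("side");out=[]
x0,y0,f=160,315,5
for tip in(.062,.070,.079):
    im=cv2.resize(im0[y0:y0+110,x0:x0+52],None,fx=f,fy=f,interpolation=2)
    o=np.array([.4963,.1857,tip])
    def poly(pts,col):
        q=np.array([(proj("side",o+p)-[x0,y0])*f+f/2 for p in pts]).astype(np.int32);cv2.polylines(im,[q],True,col,1)
    for sg in(-1,1): poly([a*X*.026+sg*.005*Y+np.array([0,0,z]) for a,z in((-1,.076),(1,.076),(1,.121),(-1,.121))],(0,0,255))
    th=np.linspace(0,2*np.pi,24)
    for z in(.072,.076): poly([.011*(np.cos(t)*X+np.sin(t)*Y)+np.array([0,0,z]) for t in th],(0,255,255))
    out.append(im)
cv2.imwrite("pics/c5.png",np.hstack(out))
E
```

```text
[0.49695685 0.18566615 0.16122686] [ 0.14404317  0.18035203 12.11332519] [-0.16694648 -0.20154693  0.17207283]
```

View pics/c5.png

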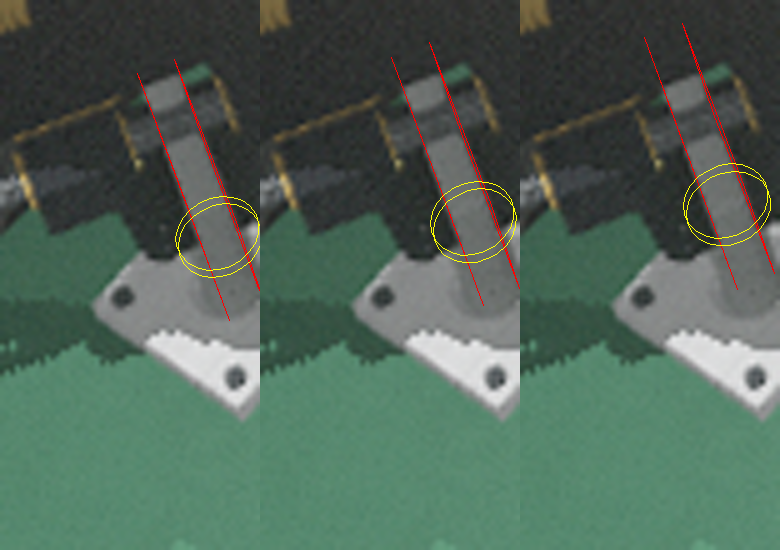

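send_rows:
  increments:
    - {"tx": -0.005,"ty": 0,"tz": 0,"yaw": 0.05,"claw": -1}
    - {"tx": -0.005,"ty": 0,"tz": 0,"yaw": 0.1,"claw": -1}
    - {"tx": -0.005,"ty": 0,"tz": 0,"yaw": 0.1,"claw": -1}

```text
time_s: 10.5
ee_pos: [0.4964, 0.1857, 0.1604]
ee_rot: [0.298, 0.955, 0.0, 0.001]
ft_force: [1.6, -0.6, 4.8]
width: 0.0095
gripper_force: 40.2
```

```bash
python3 - <<'E'
from h import *
s=manip.read_state();print(s["ee_pos"],s["ft_force"],s["torque"],s["width"])
E
```

```text
[0.49639316 0.18567728 0.16036541] [ 1.58221336 -0.55573512  4.82463123] [-0.05502722 -0.77071731  0.04208267] 0.00954431878139068
```

send_rows:
  increments:
    - {"tx": 0,"ty": 0,"tz": -0.02,"yaw": 0.05,"claw": -1}
    - {"tx": 0,"ty": 0,"tz": -0.04,"yaw": 0.05,"claw": -1}
    - {"tx": 0,"ty": 0,"tz": -0.04,"yaw": 0.05,"claw": -1}

```text
time_s: 10.88
ee_pos: [0.4959, 0.1857, 0.1555]
ee_rot: [0.279, 0.96, 0.0, 0.0]
ft_force: [3.8, 0.9, 0.4]
width: 0.0097
gripper_force: 40.1
```

```bash
python3 - <<'E'
from h import *
s=manip.read_state();print(s["ee_pos"],s["ft_force"],s["torque"],s["width"])
E
```

```text
[0.49587083 0.18574834 0.15554322] [3.79350097 0.93995521 0.44832552] [ 0.21174994 -1.07269269 -0.02370855] 0.009666910219875997
```

send_rows:
  increments:
    - {"tx": 0.006,"ty": 0,"tz": -0.01,"yaw": 0,"claw": -1}
    - {"tx": 0.006,"ty": 0,"tz": -0.025,"yaw": 0,"claw": -1}
    - {"tx": 0.006,"ty": 0,"tz": -0.025,"yaw": 0,"claw": -1}

```text
time_s: 11.25
ee_pos: [0.4964, 0.1858, 0.1551]
ee_rot: [0.279, 0.96, 0.0, 0.001]
ft_force: [-1.8, -0.5, 17.6]
width: 0.0099
gripper_force: 40.2
```

```bash
python3 - <<'E'
from h import *
s=manip.read_state();print(s["ee_pos"],s["ft_force"],s["torque"],s["width"])
E
```

```text
[0.4964182  0.1858206  0.15511527] [-1.81303405 -0.46341423 17.58589083] [-0.10983686  0.21274715  0.00447075] 0.009930122900109336
```

Firm stop at TCP z = 0.155, so the tip is at about 0.062: fully home. Now I'll turn clockwise.

send_rows:
  increments:
    - {"tx": 0,"ty": 0,"tz": 0.005,"yaw": 0,"claw": -1}
    - {"tx": 0,"ty": 0,"tz": 0.01,"yaw": -0.1,"claw": -1}
    - {"tx": 0,"ty": 0,"tz": 0.01,"yaw": -0.2,"claw": -1}
    - {"tx": 0,"ty": 0,"tz": 0.01,"yaw": -0.3,"claw": -1}
    - {"tx": 0,"ty": 0,"tz": 0.01,"yaw": -0.4,"claw": -1}
    - {"tx": 0,"ty": 0,"tz": 0.01,"yaw": -0.5,"claw": -1}
    - {"tx": 0,"ty": 0,"tz": 0.01,"yaw": -0.6,"claw": -1}
    - {"tx": 0,"ty": 0,"tz": 0.01,"yaw": -0.7,"claw": -1}
    - {"tx": 0,"ty": 0,"tz": 0.01,"yaw": -0.8,"claw": -1}
    - {"tx": 0,"ty": 0,"tz": 0.01,"yaw": -0.8,"claw": -1}
  squeeze: 60

```text
time_s: 12.5
ee_pos: [0.4966, 0.1861, 0.1552]
ee_rot: [0.562, 0.827, 0.001, 0.001]
ft_force: [3.3, 2.3, 7.8]
width: 0.0094
gripper_force: 60.0
```

```bash
python3 - <<'E'
from h import *
s=manip.read_state();print(s["ee_pos"],s["ft_force"],s["torque"],s["width"])
E
```

```text
[0.49664839 0.18613913 0.15522784] [3.27351701 2.28732322 7.79998719] [ 0.46430402 -0.51196769  0.03563024] 0.009416329072956333
```

send_rows:
  increments:
    - {"tx": 0,"ty": 0,"tz": 0,"yaw": -0.1,"claw": -1}
    - {"tx": 0,"ty": 0,"tz": 0,"yaw": -0.2,"claw": -1}
    - {"tx": 0,"ty": 0,"tz": 0,"yaw": -0.3,"claw": -1}
    - {"tx": 0,"ty": 0,"tz": 0,"yaw": -0.4,"claw": -1}
    - {"tx": 0,"ty": 0,"tz": 0,"yaw": -0.45,"claw": -1}
    - {"tx": 0,"ty": 0,"tz": 0,"yaw": -0.45,"claw": -1}
    - {"tx": 0,"ty": 0,"tz": 0,"yaw": -0.45,"claw": -1}

```text
time_s: 13.38
ee_pos: [0.4969, 0.1862, 0.1552]
ee_rot: [0.699, 0.715, 0.001, 0.001]
ft_force: [2.1, 3.2, 7.8]
width: 0.0098
gripper_force: 60.1
```

```bash
python3 - <<'E'
from h import *
s=manip.read_state();print(s["ee_pos"],s["ee_rot"],s["ft_force"],s["torque"],s["width"])
cv2.imwrite("pics/top6.png",manip.camera("top")[100:330,20:320])
E
```

```text
[0.49688538 0.18620455 0.15524875] [6.98705337e-01 7.15408015e-01 1.39436294e-03 5.27945549e-04] [2.13217833 3.20828887 7.78932376] [ 0.54330427 -0.70770574 -0.01453495] 0.009773107923681445
```

View pics/top6.png

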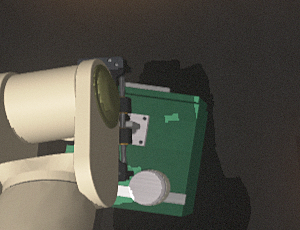

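The drawer front hasn't moved: the handle is still at about (155,87) in the crop. The blade has play in the slot, so I'll turn further.

send_rows:
  increments:
    - {"tx": 0,"ty": 0,"tz": 0,"yaw": -0.1,"claw": -1}
    - {"tx": 0,"ty": 0,"tz": 0,"yaw": -0.2,"claw": -1}
    - {"tx": 0,"ty": 0,"tz": 0,"yaw": -0.25,"claw": -1}
    - {"tx": 0,"ty": 0,"tz": 0,"yaw": -0.25,"claw": -1}

```text
time_s: 13.92
ee_pos: [0.497, 0.1862, 0.1553]
ee_rot: [0.766, 0.643, 0.002, 0.0]
ft_force: [3.1, 2.6, 7.6]
width: 0.0097
gripper_force: 60.1
```

```bash
python3 - <<'E'
from h import *
s=manip.read_state();print(s["ee_pos"],s["ee_rot"],s["ft_force"],s["torque"],s["width"])
a=cv2.imread("pics/top0.png")[100:330,20:320].astype(int);b=manip.camera("top")[100:330,20:320].astype(int)
m=manip.camera("side");cv2.imwrite("pics/s7.png",np.hstack([cv2.resize(b[40:140,60:220].astype(np.uint8),None,fx=2.5,fy=2.5),cv2.resize(m[250:450,80:340],(400,250))]))
E
```

```text
[0.49704333 0.18621115 0.15526465] [7.65583395e-01 6.43334511e-01 1.58915365e-03 4.96890480e-04] [3.05861749 2.60461133 7.58867324] [ 0.5696884  -0.77516219  0.05458604] 0.009730918927526151
```

View pics/s7.png

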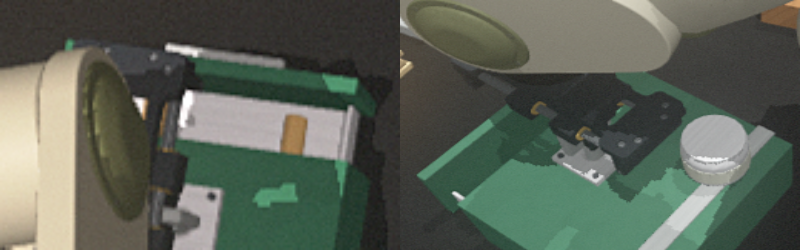

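The drawer has sprung open; its white inside now shows in the crop. I'll let go and lift clear.

send_rows:
  increments:
    - {"tx": 0,"ty": 0,"tz": 0.005,"yaw": 0,"claw": -0.3}
    - {"tx": 0,"ty": 0,"tz": 0.005,"yaw": 0,"claw": -0.3}
    - {"tx": 0,"ty": 0,"tz": 0.005,"yaw": 0,"claw": -0.3}
    - {"tx": 0,"ty": 0,"tz": 0.005,"yaw": 0,"claw": -0.3}
    - {"tx": 0,"ty": 0,"tz": 0.1,"yaw": 0,"claw": -0.3}
    - {"tx": 0,"ty": 0,"tz": 0.4,"yaw": 0,"claw": -0.3}
    - {"tx": 0,"ty": 0,"tz": 1,"yaw": 0,"claw": -0.3}
    - {"tx": 0,"ty": 0,"tz": 1,"yaw": 0,"claw": -0.3}

```text
time_s: 15.02
ee_pos: [0.4975, 0.186, 0.259]
ee_rot: [0.765, 0.644, 0.004, 0.002]
ft_force: [0.5, -0.4, -0.5]
width: 0.0308
gripper_force: 0.0
```

send_rows:
  increments:
    - {"tx": -0.5,"ty": -1,"tz": 0.3,"yaw": 0,"claw": -0.3}
    - {"tx": -0.5,"ty": -1,"tz": 0.3,"yaw": 0,"claw": -0.3}
    - {"tx": -0.5,"ty": -1,"tz": 0.3,"yaw": 0,"claw": -0.3}
    - {"tx": -0.5,"ty": -1,"tz": 0.3,"yaw": 0,"claw": -0.3}

```text
time_s: 15.52
ee_pos: [0.4463, 0.086, 0.2839]
ee_rot: [0.765, 0.644, -0.0, -0.0]
ft_force: [-0.4, -0.4, -0.7]
width: 0.0311
gripper_force: 0.0
```

```bash
python3 - <<'E'
from h import *
m=manip.camera("side")[230:460,80:360];t=manip.camera("top")[130:330,60:260]
cv2.imwrite("pics/s8.png",np.hstack([cv2.resize(t,(400,400)),cv2.resize(m,(400,400))]))
E
```

```text
(no output)
```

View pics/s8.png

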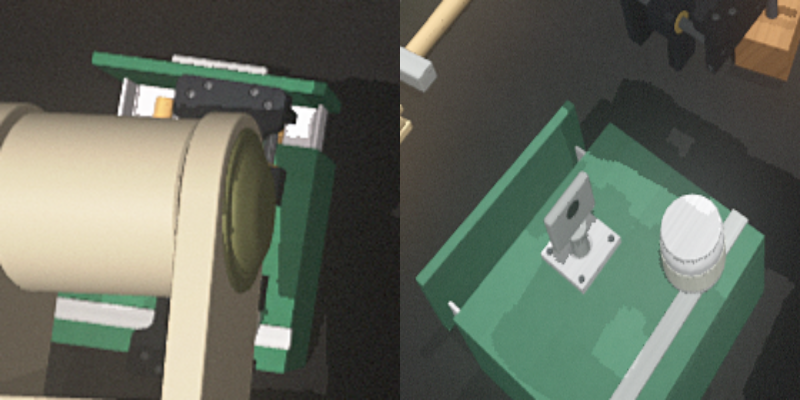

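The key stands upright in the lock, the drawer is open, the tin hasn't moved and the gripper is clear.

```bash
python3 -c "
from workcell import manip
print(manip.finish_job())"
```

```text
the job is handed in; nothing more can be done
None
```

The key is home in the lock and was turned clockwise until the drawer sprang open; the gripper has let go, and I handed the job in at about 16 s without seeing the judge's verdict.

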